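# Clear the lamp well and hold the dimmer pedal at half for a white reference

## Robot

A 7-joint arm with a two-finger parallel gripper is mounted at the origin on the work surface. World frame = base frame: x ahead of the robot, y to its left, z up, the work surface at z = 0. Lengths are in mm, angles in rad, forces in N, time in s.
With the tool pointing down it reaches from about 425 to 875 mm from the base axis. Payload 8.4 kg.
Tool frame: the origin (TCP) lies between the finger pads; the fingertips stand 17 mm ahead of it and the grasp point (between the pads) lies 2 mm behind it (arm.tip_reach is the y of the fingertips in the tool frame, in mm); y points along the fingers, x is the direction in which the jaws open and shut, and the axes are right-handed (so a half turn about y gives the same grasp; the last joint's range is limited). The gripper opens to 85 mm and grips with 20 to 120 N. Pads are 22 mm wide; open, the fingers measure 114 mm over their backs; the gripper's body (76 mm by 85 mm) begins 54 mm behind the grasp point. The pads swing forward as they close: fully open they stand 13 mm farther back than shut.
Start: joints at [-1.413, 0.333, 0.04, 1.465, -0.013, 1.343, -0.059], TCP at [165.094, 628.656, 248.308] pointing down, gripper open.
Joint ranges: [-2.58, 2.58], [-0.38, 2.09], [-1.3, 1.39], [0.25, 2.4], [-1.5, 4.64], [0.08, 2.09], [-2.65, 2.65]. Speed limits (rad/s): [2.22, 2.22, 2.79, 2.79, 3.14, 3.14, 3.14].

## Interface

Orientations are given as [roll, pitch, yaw] about the fixed x, y, z axes, in that order (R = Rz(yaw) Ry(pitch) Rx(roll)).
In Python, from workcell import readout, vision, arm, nets gives the robot as it stands. The module is installed in compiled form; this text tells all that it offers.
- The arm moves only by the shell command python3 -m pendant 'ROWS' [FORCE]. ROWS is JSON, a list of rows, each an object with "claw": the finger opening in mm, from 0 to 85.4; "delta_pos": the shift along the world's x, y, z each as a share of 12 cm, from -1 to 1, a list of three; "yaw": the turn about the world's z as a share of 180 degrees, from -1 to 1. In form: [{"claw": claw, "delta_pos": [x, y, z], "yaw": yaw}, ...]. A call has 1 to 20 rows; each row shifts and turns the pose as measured when the row begins; what a row does not reach is not made up. A row lasts 1/12 s, in which the tool goes at most 41.7 mm and 7.16 degrees, less where a joint would pass 70% of its speed; a pose out of reach is approached as far as the arm can. A call with a number of a shift or a turn outside -1 to 1 is refused whole. A call with a gripper value outside its range is refused whole. The fingers move at their own pace and stop on an object; FORCE is the grip in N (left out, the last holds). Time passes only in rows, so rows that do not move let the fingers close. It gives the time, the measured TCP pose, the force and the opening at its end, in the units of the state.
- readout.state(): the state, without advancing time (a new reading comes with each control period).
- vision.read_camera(name): name is "side" or "top"; returns a dict with "image" (420x560x3 uint8, blue, green, red), "z_map" (420x560 float32, mm along the optical axis (not along the pixel's ray), 0 where there is no reading), "vfov" (degrees; the focal length in pixels is half the picture's height over the tangent of half this angle, whatever the lens; pixels are square), "cx", "cy" (the principal point, pixels), "R" (3x3) and "t" (3): a world point X has camera coordinates R X + t. Camera axes: x right, y down, z forward; pixel columns grow to the right and rows downward; lengths in mm; the calibration is good to about 2 mm. A picture is of the moment at which its call begins.
- arm.job_done(): hands the job in, once; it reports no verdict.
Trained networks look in a picture, given as the dict that the camera call returned (one of the last four; its "shot" number tells which), for a name from the list of things; names that differ only in an ending like _2 or _b are one class to them, and where a whole thing is asked for, a point or a joint stands for the part that bears it (a point fixed in the world has none). Each returns a list of dicts, best first, with "confidence" (0 to 1); they miss things now and then, are a little off and sometimes report something else, mostly with a low value. They report only what shows in the picture. A call takes as long as a camera call. They do not tell look-alikes from the thing itself.
- nets.search_frame(picture, label): "pixel" ([column, row] in pixels, amid what is visible of it).
- nets.pinpoint(picture, label): "pixel" ([column, row] in pixels: a listed point, or the origin of a listed thing).
The state is a dict: "time": time; "q": joint angles; "joint_vel": joint speeds; "joint_torque": joint torques, N m; "eef_pos": TCP position; "eef_rot": TCP orientation; "ft_force": force on the tool from outside, world axes, zero at the start; "ft_torque": the same for the moment, N m; "opening": finger opening in mm.
Only numpy, scipy, OpenCV 4.12 (cv2) and the standard library are available. Lean on these libraries where they do the work, as an engineer would, in place of code of your own. Each camera call takes 0.05 s, during which the arm holds its last target.

## Task

Get the microscope bench ready for the camera's white-reference picture: lift the steel cell by its hoop handle off the light base and set it down gently, upright and wholly on the blue mat, and let go of it. Then press the sprung dimmer pedal down to half travel (its pointer in the green field), never down into the bottom of the red, and keep holding it there: the program finishes while the fingers are still holding the pedal at half. Leave the other things on the bench where they are.

Things in the scene. Friction and masses are not known exactly. Their poses are not given: they have to be found in the camera images.
- cell: Empty open steel pot (immersion cell), 84 mm across, 60 mm high, 0.2 to 0.45 kg, with a fixed hoop handle above it. Origin: centre of its underside; z up. The hoop stands in the cell's y-z plane; its bar runs along the cell's y.
- cell_grip (a point): Middle of the hoop's horizontal bar, 112 mm above the cell's underside. The bar here is a black grip 14 mm in diameter and 54 mm long along the cell's y; 45 mm of free space between its underside and the pot's rim. Pinch it from above, fingers closing along the cell's x. Axes as cell.
- light_base: Fixed white light base, 200 mm (its x) x 160 mm (its y), black top at 70 mm height. In the middle of the top is a pale round lamp well inside a ring 6 mm high, 104 mm inner diameter; the cell starts inside this ring. Origin: centre of the underside, on the table.
- mat: Fixed blue square parking mat, 150 x 150 mm, 3 mm thick, on the table left or right of the light base. Origin: centre of its underside.
- pedal_unit: Fixed hand-pedal unit, across the light base from the mat: steel foot plate 180 mm (its x) x 110 mm (its y), 12 mm thick. Origin: centre of the underside, on the table. Its aluminium paddle (130 mm long, 66 mm wide, black rubber pad) is hinged at local x = +60 mm, height 30 mm, and slopes up from there towards the unit's -x side.
- pedal_scale (a point): Top centre of the upright black scale plate (38 mm long along the unit's x, 5 mm thick, reaching 95 mm above the table) beside the paddle's free end, on its +y side. Fields from top to bottom: white, green, red. An orange pointer on the paddle's edge shows the travel; green is joint 0.12 to 0.24 rad.
- pedal_pad (a point): The point to press, on the top face of the paddle, 110 mm from its hinge and 20 mm from its free end, on its centre line; moves with the paddle. Height above the table: 73 mm at rest, 54 mm at half travel, 34 mm fully down.
- pedal (a joint): Pedal angle in rad: 0 at rest (paddle 0.40 rad above level), grows as it is pressed down, 0.36 at the bottom stop; half travel is 0.18. It springs back when let go: straight down at the pad it takes about 4 N to start it moving, 8 N at half travel, 12 N at the bottom.
- bangle: Bystander: cream ring, 76 mm outside, 10 mm high, lying in a steel tray at the robot's left. Origin: centre of the underside.
- jar_amber: Bystander: amber jar, 54 mm across, 75 mm high. Origin: centre of the underside.
- jar_green: Bystander: green jar, 54 mm across, 75 mm high. Origin: centre of the underside.
- timer: Bystander: white bench timer, 50 x 60 x 30 mm. Origin: centre of the underside.
- stone_box: Bystander: red box, 90 x 70 x 35 mm. Origin: centre of the underside.
- brush: Bystander: flat dusting brush with a wooden handle, lying on the table beyond the light base.
Things that resemble listed ones, but are neither listed nor needed, are in the scene too. Of the things like the cell, leave any that is purple; of the rest the smaller one is meant. Of the things that look like the mat, take the one that is nearest to the robot's base at the start.

How it is judged (in metres and radians):
On the way, in this order (a step that is already met when the one before it is completed fails the run):
1. the cell is lifted clear of the light base (z of cell in the frame of light_base above 0.085 m and contact force between the fingers and cell above 0.5 N), for 0.1 s.
2. the cell stands upright and wholly on the mat, let go (x of cell in the frame of mat between -0.033 and 0.033 m and y of cell in the frame of mat between -0.033 and 0.033 m and z of cell in the frame of mat below 0.008 m and angle between cell's own z axis and vertical below 0.1 rad and linear speed of cell below 0.03 m/s and contact force between each of the arm, the fingers and cell below 0.1 N), for 0.2 s.
3. the pedal is held at half travel by the fingers (value of joint pedal between 0.12 and 0.24 rad and contact force between the fingers and pedal_unit above 4 N), for 1 s.
At the end, for the whole second after the job is handed in: Ends holding: fingers press the pedal (over 4 N) and keep it still at 0.12 to 0.24 rad; the cell, released, stands still and upright (within 0.1 rad) on the mat, its centre within 33 mm of the mat's centre along each mat axis; jars, timer and box upright (all of step 2 and all of step 3 and velocity of joint pedal between -0.05 and 0.05 rad/s and angle between each of jar_amber, jar_green, timer, stone_box's own z axis and vertical below 0.3 rad); the arm keeps its last pose, push and grip.
It fails at once if the pedal is pressed down into the bottom of the red field (beyond 0.32 rad) (value of joint pedal above 0.32 rad).
It fails at once if the cell is tipped by more than 0.6 rad (angle between cell's own z axis and vertical above 0.6 rad).
It fails at once if the cell is dropped (more than about 15 mm) (linear speed of cell above 0.55 m/s and contact force between the fingers and cell below 0.1 N).
It fails at once if a bystander is moved by more than 30 mm (distance of any of bangle, jar_amber, jar_green, timer, stone_box, brush from where it was at the start of the episode above 0.03 m).
It also fails if it takes over 64 s, if anything falls off the work surface, if the arm or the gripper's body presses on something with over 40 N, if the wrist force passes 120 N, or if a joint passes its speed limit or range.

## Working session

There is one attempt and no reset: what is moved stays moved. The work goes in short steps, Python scripts to look and compute and a shell command to move; the robot and the scene stay as the last step left them, time stands still between calls to the robot, and variables do not carry over. Pictures are saved under pics/ and viewed, and the job is handed in when it is done.

```bash
mkdir -p pics; cat > h.py <<'E'
import numpy as np, cv2
from workcell import readout, vision, arm, nets
def f(p): return p["image"].shape[0]/2/np.tan(np.radians(p["vfov"])/2)
def w(p,u,v,z=None,d=None):
    R=np.array(p["R"]);t=np.array(p["t"]).ravel();F=f(p)
    r=np.array([(u-p["cx"])/F,(v-p["cy"])/F,1.0])
    if z is not None:
        a=R.T@r;b=-R.T@t;s=(z-b[2])/a[2];return a*s+b
    if d is None: d=p["z_map"][int(round(v)),int(round(u))]
    return R.T@(r*d-t)
def px(p,X):
    c=np.array(p["R"])@np.array(X)+np.array(p["t"]).ravel();return [p["cx"]+f(p)*c[0]/c[2],p["cy"]+f(p)*c[1]/c[2]]
def cloud(p):
    v,u=np.mgrid[0:420,0:560];d=p["z_map"];F=f(p)
    c=np.stack([(u-p["cx"])/F*d,(v-p["cy"])/F*d,d],-1)-np.array(p["t"]).ravel()
    return c@np.array(p["R"])
E
python3 - <<'E'
from h import *
print(readout.state())
for n in ["top","side"]:
    p=vision.read_camera(n);cv2.imwrite(f"pics/{n}0.png",p["image"])
    print(n,p["vfov"],p["cx"],p["cy"],-np.array(p["R"]).T@np.array(p["t"]).ravel())
    for l in ["cell","cell_grip","light_base","mat","pedal_unit","pedal_scale","pedal_pad"]:
        print(l,"pin",[(np.round(x["pixel"]).tolist(),round(x["confidence"],2)) for x in nets.pinpoint(p,l)],"sf",[(np.round(x["pixel"]).tolist(),round(x["confidence"],2)) for x in nets.search_frame(p,l)])
E
```

```text
{'time': 0.0, 'q': array([-1.41321508,  0.33391507,  0.03986344,  1.46626912, -0.01341926,
        1.34326604, -0.05848538]), 'joint_vel': array([ 0.00107422, -0.00109966, -0.00071436, -0.0002867 ,  0.00421588,
        0.00068994, -0.00059725]), 'joint_torque': array([-2.47398202e-05, -6.58571863e+01,  1.36554714e+00, -4.05545998e+01,
        1.68151420e-02,  1.31366783e-02,  1.97303814e-05]), 'eef_pos': array([164.98662545, 628.28155392, 247.41942856]), 'eef_rot': array([-1.57088276,  0.00158934,  1.31401786]), 'ft_force': array([-0.29538838,  0.95333777,  0.18593765]), 'ft_torque': array([ 0.01901774,  0.00146049, -0.05184767]), 'opening': 85.29750592967481}
top 54.37761891188374 278.94952667997126 205.95916838705645 [ 384.59422494  -33.99137703 1753.48022944]
cell pin [([266.0, 208.0], 0.92), ([306.0, 261.0], 0.74), ([279.0, 167.0], 0.55)] sf [([278.0, 164.0], 0.91), ([308.0, 263.0], 0.88), ([263.0, 210.0], 0.75)]
cell_grip pin [([267.0, 206.0], 0.81), ([307.0, 263.0], 0.73), ([210.0, 225.0], 0.72), ([277.0, 162.0], 0.7)] sf [([271.0, 205.0], 0.92), ([275.0, 166.0], 0.7), ([307.0,
[... 642 characters left out ...]
.0], 0.75), ([233.0, 239.0], 0.67), ([229.0, 208.0], 0.54)] sf [([347.0, 209.0], 0.91), ([233.0, 227.0], 0.65), ([282.0, 220.0], 0.57)]
cell_grip pin [([353.0, 187.0], 0.96), ([281.0, 206.0], 0.84), ([227.0, 209.0], 0.67)] sf [([228.0, 226.0], 0.89), ([350.0, 206.0], 0.86)]
light_base pin [([282.0, 242.0], 0.93)] sf [([283.0, 242.0], 0.61)]
mat pin [([345.0, 145.0], 0.92), ([298.0, 189.0], 0.59)] sf [([298.0, 187.0], 0.8), ([346.0, 144.0], 0.58), ([221.0, 257.0], 0.49)]
pedal_unit pin [([296.0, 310.0], 0.7), ([280.0, 245.0], 0.17)] sf [([298.0, 305.0], 0.92)]
pedal_scale pin [([312.0, 300.0], 0.9)] sf [([300.0, 303.0], 0.93)]
pedal_pad pin [([313.0, 293.0], 0.86)] sf [([302.0, 297.0], 0.79)]
```

```bash
python3 - <<'E'
import cv2
for n,(a,b,c,d) in {"top":(120,300,150,470),"side":(100,360,150,420)}.items():
    i=cv2.imread(f"pics/{n}0.png")[a:b,c:d];s=min(800/i.shape[1],600/i.shape[0]);print(n,s)
    cv2.imwrite(f"pics/{n}0c.png",cv2.resize(i,None,fx=s,fy=s,interpolation=cv2.INTER_CUBIC))
E
```

```text
top 2.5
side 2.3076923076923075
```

View pics/top0.png

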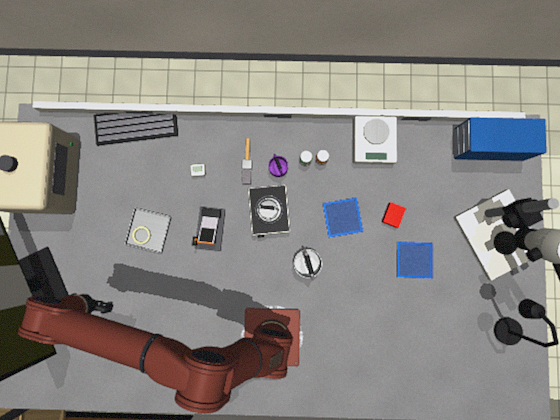

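View pics/side0.png

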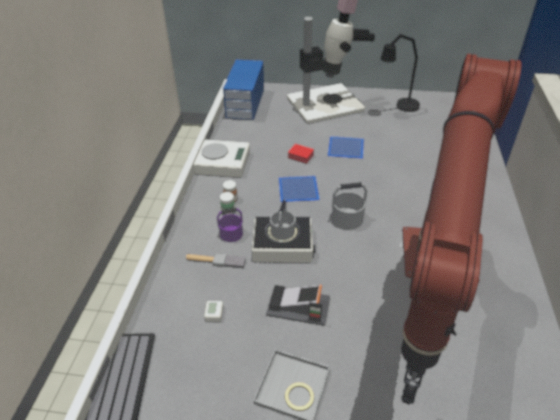

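View pics/top0c.png

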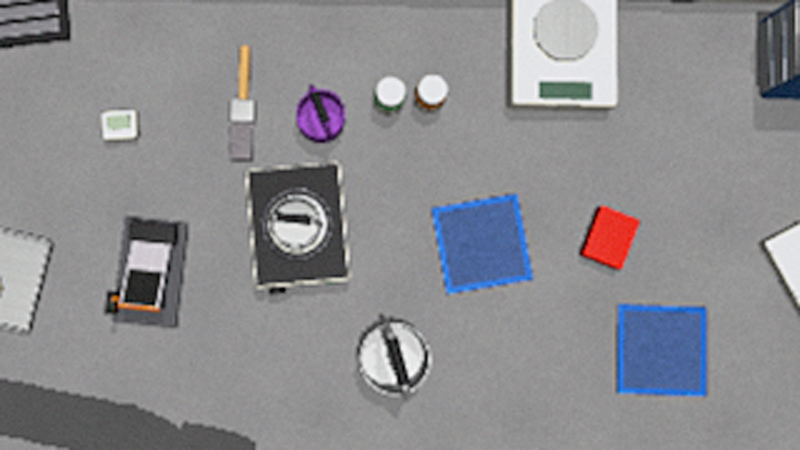

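View pics/side0c.png

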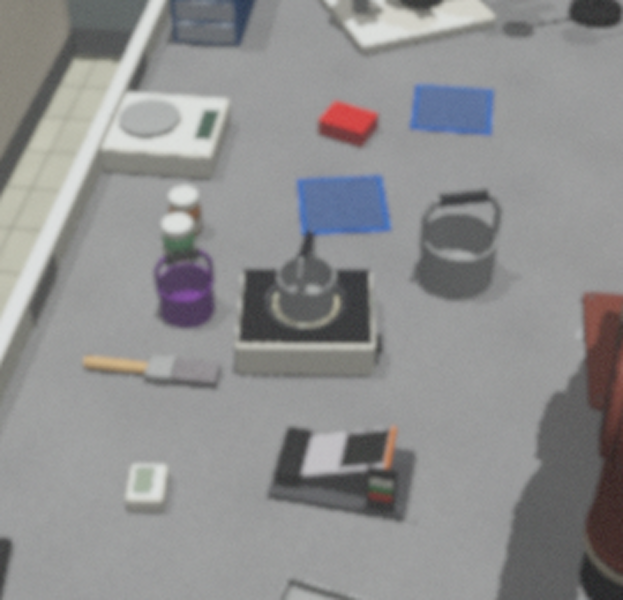

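```bash
python3 - <<'E'
from h import *
p=vision.read_camera("top");P=cloud(p);img=p["image"];hsv=cv2.cvtColor(img,cv2.COLOR_BGR2HSV)
print("base px",px(p,[0,0,0]))
def rect(mask,z,name):
    n,lab,st,c=cv2.connectedComponentsWithStats(mask.astype(np.uint8))
    for i in range(1,n):
        if st[i,4]<150: continue
        ys,xs=np.where(lab==i)
        W=np.array([w(p,x,y,z=z)[:2] for x,y in zip(xs,ys)],np.float32)
        r=cv2.minAreaRect(W);print(name,c[i].round(),st[i,4],"c",np.round(r[0],1),np.round(r[1]),round(r[2],1),"dist",round(float(np.hypot(*r[0]))))
b=(hsv[...,0]>100)&(hsv[...,0]<125)&(hsv[...,1]>120);b[:170]=0;b[:,460:]=0
rect(b,3,"mat")
# light base: height 60..78
for nm,u0,u1,v0,v1,lo,hi in [("base",235,300,175,250,62,74),("cellgrip",240,300,180,240,98,130),("cellrim",240,300,180,240,120,136),("pedplate",185,235,195,265,6,20),("paddle",185,235,195,265,25,90),("big",280,335,235,290,50,200),("big",280,335,235,290,105,200),("purple",262,295,150,182,30,200)]:
    m=np.zeros((420,560),bool);m[v0:v1,u0:u1]=1
    m&=(P[...,2]>lo)&(P[...,2]<hi)
    Q=P[m];
    if len(Q)<5: print(nm,len(Q));continue
    r=cv2.minAreaRect(Q[:,:2].astype(np.float32));print(nm,len(Q),"c",np.round(r[0],1),np.round(r[1]),round(r[2],1),"z",np.percentile(Q[:,2],[5,50,95]).round(),"med",np.median(Q[:,:2],0).round())
for l in ["cell","cell_grip","mat","pedal_pad","pedal_scale","light_base","pedal_unit"]:
  z={"cell":70,"cell_grip":182,"mat":0,"pedal_pad":73,"pedal_scale":95,"light_base":0,"pedal_unit":0}[l]
  for x in nets.pinpoint(p,l): print(l,np.round(x["pixel"]),w(p,*x["pixel"],z=z).round(),round(x["confidence"],2))
p2=vision.read_camera("side")
for l in ["cell","cell_grip","mat","pedal_pad","pedal_scale","light_base","pedal_unit"]:
  z={"cell":70,"cell_grip":182,"mat":0,"pedal_pad":73,"pedal_scale":95,"light_base":0,"pedal_unit":0}[l]
  for x in nets.pinpoint(p2,l): print("side",l,np.round(x["pixel"]),w(p2,*x["pixel"],z=z).round(),round(x["confidence"],2))
np.savez("pc",top=P,side=cloud(p2),it=img,iS=p2["image"])
E
```

```text
base px [np.float64(270.99366279772966), np.float64(336.0546711470637)]
mat [342. 217.] 1157 c [ 506.5 -292.2] [149. 149.] 11.0 dist 585
mat [414. 260.] 1191 c [ 333.1 -600.1] [149. 148.] 89.9 dist 686
base 1104 c [527.5  24.6] [199. 157.] 6.7 z [64. 69. 73.] med [519.  23.]
cellgrip 42 c [526.3  27. ] [80. 80.] 1.5 z [106. 120. 130.] med [541.  27.]
cellrim 45 c [526.1  26.9] [80. 80.] 1.1 z [124. 130. 135.] med [535.  24.]
pedplate 568 c [437.2 275. ] [291. 211.] 2.0 z [ 6. 11. 17.] med [424. 248.]
paddle 622 c [449.7 278.8] [ 81. 161.] 81.6 z [34. 52. 79.] med [453. 275.]
big 251 c [ 310.9 -139.4] [114. 115.] 45.9 z [ 65. 135. 169.] med [ 310. -141.]
big 132 c [ 312.5 -139.8] [123.  19.] 16.9 z [135. 163. 173.] med [ 314. -138.]
purple 147 c [716.6  -9.4] [84. 81.] 0.1 z [ 32.  64. 120.] med [714.  -8.]
cell [266. 209.] [528.  34.  70.] 0.87
cell [307. 263.] [ 310. -139.   70.] 0.86
cell [280. 164.] [719. -22.  70.] 0.75
cell_grip [275. 163.] [699.  -2. 182.] 0.67
cell_grip [268. 205.] [534.  23. 182.] 0.54
cell_grip [208. 227.] [443. 251. 182.] 0.22
mat [343. 214.] [ 519. -296.  
[... 332 characters left out ...]
. 228.] [446. 283.   0.] 0.8
side cell [283. 227.] [528.   5.  70.] 0.83
side cell [233. 237.] [685.  73.  70.] 0.6
side cell [348. 220.] [308. -55.  70.] 0.56
side cell_grip [227. 211.] [699.  69. 182.] 0.92
side cell_grip [353. 183.] [ 305. -121.  182.] 0.64
side cell_grip [283. 204.] [524.  17. 182.] 0.62
side mat [295. 188.] [ 520. -295.    0.] 0.89
side mat [346. 148.] [ 332. -592.    0.] 0.65
side pedal_pad [313. 294.] [402. 281.  73.] 0.62
side pedal_pad [284. 242.] [515.  80.  73.] 0.16
side pedal_scale [311. 306.] [401. 340.  95.] 0.96
side light_base [282. 245.] [530.  22.   0.] 0.89
side pedal_unit [296. 308.] [451. 281.   0.] 0.83
side pedal_unit [315. 303.] [395. 257.   0.] 0.61
```

```bash
python3 - <<'E'
from h import *
D=np.load("pc.npz")
for n in["top","side"]:
    P=D[n]; m=(abs(P[...,0]-527)<70)&(abs(P[...,1]-24)<70)&(P[...,2]>140)&(P[...,2]<215)
    Q=P[m];print(n,len(Q));
    if len(Q):
        k=Q[:,2]>np.percentile(Q[:,2],90)-18
        K=Q[k];r=cv2.minAreaRect(K[:,:2].astype(np.float32));print(len(K),K[:,2].min(),K[:,2].max(),r,np.median(K,0))
        print(K[np.argsort(K[:,1])].round()[::max(1,len(K)//15)])
i=D["it"][185:245,235:300];cv2.imwrite("pics/c1.png",cv2.resize(i,None,fx=9,fy=9,interpolation=cv2.INTER_CUBIC))
i=D["iS"][190:265,245:325];cv2.imwrite("pics/c2.png",cv2.resize(i,None,fx=7,fy=7,interpolation=cv2.INTER_CUBIC))
i=D["it"][195:265,180:240];cv2.imwrite("pics/c3.png",cv2.resize(i,None,fx=8,fy=8,interpolation=cv2.INTER_CUBIC))
E
```

```text
top 69
58 174.6810569376493 194.83102721809328 ((527.0404663085938, 28.85683822631836), (70.77643585205078, 13.265714645385742), 83.90583801269531) [525.95818942  28.56787047 187.20865665]
[[521.  -6. 193.]
 [526.  -2. 184.]
 [525.   2. 190.]
 [522.   6. 185.]
 [521.   9. 188.]
 [525.  13. 186.]
 [521.  17. 184.]
 [528.  21. 194.]
 [521.  25. 188.]
 [533.  25. 187.]
 [525.  29. 184.]
 [528.  32. 193.]
 [524.  36. 188.]
 [532.  37. 187.]
 [532.  40. 188.]
 [528.  44. 187.]
 [528.  48. 184.]
 [528.  52. 191.]
 [532.  56. 187.]
 [529.  64. 175.]]
side 101
67 173.58276319002636 194.74406560671054 ((527.9386596679688, 32.758758544921875), (68.68809509277344, 14.156641960144043), 85.6751937866211) [527.29950985  34.57229142 187.79136517]
[[524.  -1. 190.]
 [523.   5. 191.]
 [525.   9. 190.]
 [521.  16. 188.]
 [521.  18. 185.]
 [527.  21. 191.]
 [533.  24. 185.]
 [529.  31. 191.]
 [528.  34. 190.]
 [531.  40. 191.]
 [530.  44. 190.]
 [523.  49. 186.]
 [526.  51. 188.]
 [523.  55. 188.]
 [529.  57. 189.]
 [528.  61. 180.]
 [531.  64. 178.]]
```

View pics/c1.png

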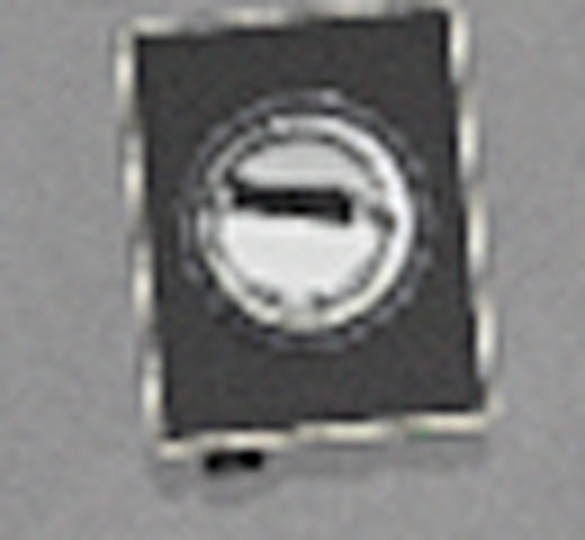

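View pics/c2.png

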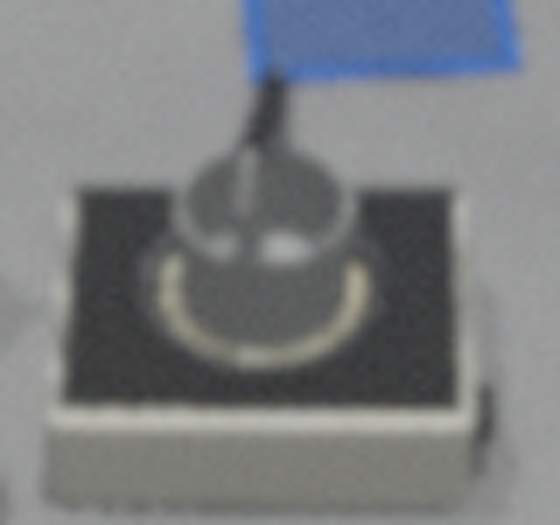

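View pics/c3.png

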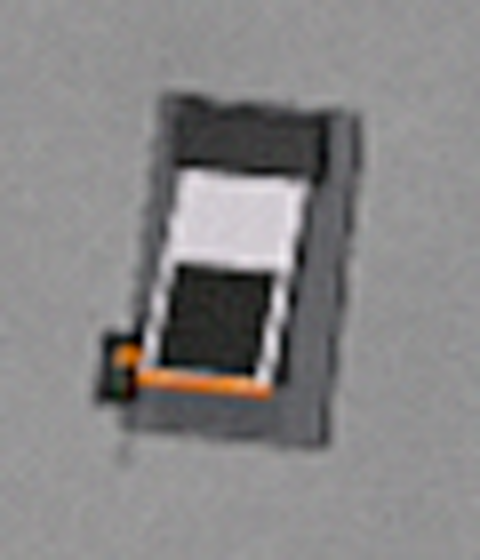

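Cell candidates in the top view: the purple pot at (278,165), excluded by colour. The large steel pot at (307,262) is about 114 mm across. The small steel pot on the light base at (268,207) is about 80 mm, and that is the one. The close crop confirms it: steel, inside the ring, with its bar centre at about (527,28,182) and tilted about -7°. Of the mats, (342,217) is 585 mm from the base and (414,260) is 686 mm, so I take the first.

```bash
python3 -m pendant '[{"claw":85,"delta_pos":[0.15,-0.25,0.02],"yaw":-0.03},{"claw":85,"delta_pos":[0.15,-0.25,0.02],"yaw":-0.03},{"claw":85,"delta_pos":[0.15,-0.25,0.02],"yaw":-0.03},{"claw":85,"delta_pos":[0.15,-0.25,0.02],"yaw":-0.03},{"claw":85,"delta_pos":[0.15,-0.25,0.02],"yaw":-0.03},{"claw":85,"delta_pos":[0.15,-0.25,0.02],"yaw":-0.03},{"claw":85,"delta_pos":[0.15,-0.25,0.02],"yaw":-0.03},{"claw":85,"delta_pos":[0.15,-0.25,0.02],"yaw":-0.03},{"claw":85,"delta_pos":[0.15,-0.25,0],"yaw":-0.03},{"claw":85,"delta_pos":[0.15,-0.25,0],"yaw":-0.03},{"claw":85,"delta_pos":[0.15,-0.25,0],"yaw":-0.03},{"claw":85,"delta_pos":[0.15,-0.25,0],"yaw":-0.03},{"claw":85,"delta_pos":[0.15,-0.25,0],"yaw":-0.03},{"claw":85,"delta_pos":[0.15,-0.25,0],"yaw":-0.03}]' 30
```

```text
time: 3.47
eef_pos: [417.4, 193.8, 267.7]
eef_rot: [-1.561, -0.002, -0.052]
ft_force: [0.6, 0.5, -1.2]
opening: 85.1
```

```bash
python3 -m pendant '[{"claw":85,"delta_pos":[0.18,-0.28,0],"yaw":-0.005},{"claw":85,"delta_pos":[0.18,-0.28,0],"yaw":-0.005},{"claw":85,"delta_pos":[0.18,-0.28,0],"yaw":-0.005},{"claw":85,"delta_pos":[0.18,-0.28,0],"yaw":-0.005},{"claw":85,"delta_pos":[0.18,-0.28,0],"yaw":-0.005},{"claw":85,"delta_pos":[0,0,0],"yaw":0},{"claw":85,"delta_pos":[0,0,0],"yaw":0}]'
```

```text
time: 4.05
eef_pos: [530.9, 8.0, 270.7]
eef_rot: [-1.558, -0.009, -0.152]
ft_force: [0.6, 0.7, 0.9]
opening: 84.9
```

```bash
python3 -m pendant '[{"claw":85,"delta_pos":[-0.03,0.16,0],"yaw":0.008},{"claw":85,"delta_pos":[0,0,-0.15],"yaw":0},{"claw":85,"delta_pos":[0,0,-0.15],"yaw":0},{"claw":85,"delta_pos":[0,0,-0.12],"yaw":0},{"claw":85,"delta_pos":[0,0,0],"yaw":0}]'; python3 - <<'E'
from h import *
for n in["side","top"]:
    p=vision.read_camera(n)
    c=px(p,[527,27,190]);u,v=int(c[0]),int(c[1])
    cv2.imwrite(f"pics/a_{n}.png",cv2.resize(p["image"][max(0,v-60):v+60,u-70:u+70],None,fx=5,fy=5,interpolation=cv2.INTER_CUBIC))
E
```

```text
time: 4.47
eef_pos: [526.7, 31.1, 219.9]
eef_rot: [-1.555, -0.012, -0.123]
ft_force: [-0.2, 0.1, 0.5]
opening: 85.0
```

View pics/a_side.png

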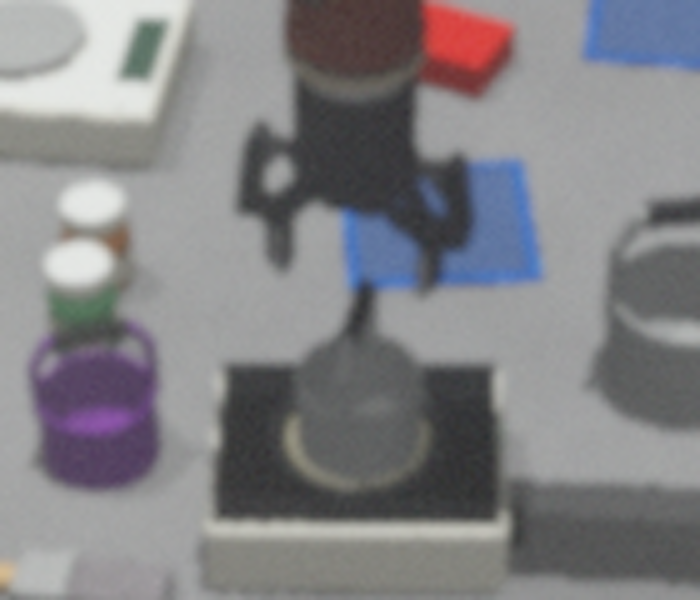

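The fingers (280,265 and 430,285 in the crop) straddle the bar, which is centred between them at (360,310). I'll descend.

```bash
python3 -m pendant '[{"claw":85,"delta_pos":[0,-0.02,-0.12],"yaw":0},{"claw":85,"delta_pos":[0,0,-0.12],"yaw":0},{"claw":85,"delta_pos":[0,0,-0.08],"yaw":0},{"claw":85,"delta_pos":[0,0,-0.03],"yaw":0},{"claw":85,"delta_pos":[0,0,0],"yaw":0}]'
```

```text
time: 4.98
eef_pos: [530.4, 31.3, 184.6]
eef_rot: [-1.55, -0.021, -0.119]
ft_force: [-0.5, 0.2, 0.6]
opening: 85.1
```

```bash
python3 -m pendant '[{"claw":85,"delta_pos":[-0.02,-0.03,-0.05],"yaw":0},{"claw":5,"delta_pos":[0,0,0],"yaw":0},{"claw":5,"delta_pos":[0,0,0],"yaw":0},{"claw":5,"delta_pos":[0,0,0],"yaw":0},{"claw":5,"delta_pos":[0,0,0],"yaw":0},{"claw":5,"delta_pos":[0,0,0],"yaw":0},{"claw":5,"delta_pos":[0,0,0],"yaw":0},{"claw":5,"delta_pos":[0,0,0],"yaw":0},{"claw":5,"delta_pos":[0,0,0],"yaw":0},{"claw":5,"delta_pos":[0,0,0],"yaw":0}]' 40
```

```text
time: 5.82
eef_pos: [529.0, 27.8, 181.1]
eef_rot: [-1.548, -0.024, -0.119]
ft_force: [-0.8, 0.3, -0.9]
opening: 12.5
```

Gripped: the opening is 12.5 mm on a 14 mm bar. I'll lift straight up.

```bash
python3 -m pendant '[{"claw":5,"delta_pos":[0,0,0.05],"yaw":0},{"claw":5,"delta_pos":[0,0,0.08],"yaw":0},{"claw":5,"delta_pos":[0,0,0.1],"yaw":0},{"claw":5,"delta_pos":[0,0,0.1],"yaw":0},{"claw":5,"delta_pos":[0,0,0.1],"yaw":0},{"claw":5,"delta_pos":[0,0,0.1],"yaw":0},{"claw":5,"delta_pos":[0,0,0.1],"yaw":0},{"claw":5,"delta_pos":[0,0,0.05],"yaw":0},{"claw":5,"delta_pos":[0,0,0],"yaw":0},{"claw":5,"delta_pos":[0,0,0],"yaw":0}]'; python3 - <<'E'
from h import *
for n in["side","top"]:
    p=vision.read_camera(n)
    c=px(p,[527,27,220]);u,v=int(c[0]),int(c[1])
    cv2.imwrite(f"pics/b_{n}.png",cv2.resize(p["image"][max(0,v-60):v+60,u-70:u+70],None,fx=5,fy=5,interpolation=cv2.INTER_CUBIC))
E
```

```text
time: 6.65
eef_pos: [527.5, 26.4, 270.4]
eef_rot: [-1.55, -0.023, -0.121]
ft_force: [0.3, 0.9, -3.0]
opening: 12.8
```

View pics/b_side.png

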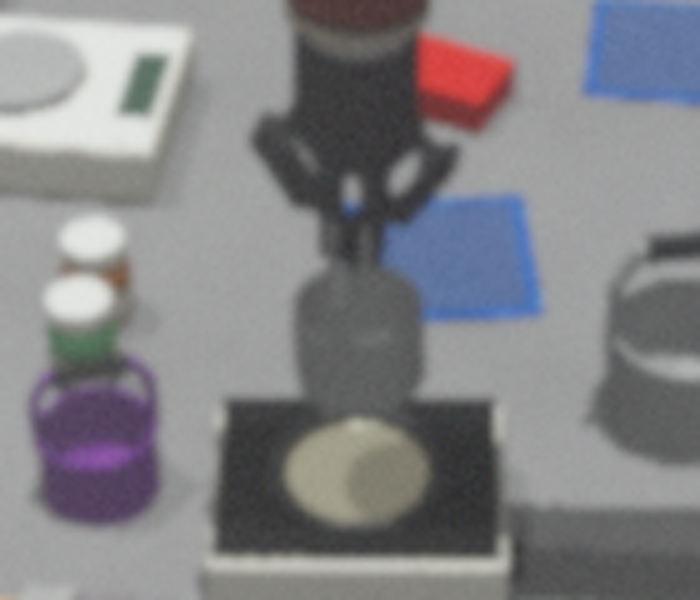

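The cell is clear of the base and hanging upright. Next I carry it over to the mat.

```bash
python3 -m pendant '[{"claw":5,"delta_pos":[0,-0.06,0],"yaw":0},{"claw":5,"delta_pos":[-0.01,-0.12,0],"yaw":0},{"claw":5,"delta_pos":[-0.01,-0.18,0],"yaw":0},{"claw":5,"delta_pos":[-0.01,-0.2,0],"yaw":0},{"claw":5,"delta_pos":[-0.01,-0.2,0],"yaw":0},{"claw":5,"delta_pos":[-0.01,-0.2,0],"yaw":0},{"claw":5,"delta_pos":[-0.01,-0.2,0],"yaw":0},{"claw":5,"delta_pos":[-0.01,-0.2,0],"yaw":0},{"claw":5,"delta_pos":[-0.01,-0.2,0],"yaw":0},{"claw":5,"delta_pos":[-0.01,-0.2,0],"yaw":0},{"claw":5,"delta_pos":[-0.01,-0.2,0],"yaw":0},{"claw":5,"delta_pos":[-0.01,-0.18,0],"yaw":0},{"claw":5,"delta_pos":[-0.01,-0.12,0],"yaw":0},{"claw":5,"delta_pos":[0,-0.06,0],"yaw":0},{"claw":5,"delta_pos":[0,0,0],"yaw":0},{"claw":5,"delta_pos":[0,0,0],"yaw":0}]'
```

```text
time: 8.08
eef_pos: [501.6, -270.3, 260.2]
eef_rot: [-1.556, -0.007, -0.121]
ft_force: [0.9, -0.4, -2.7]
opening: 12.4
```

```bash
python3 -m pendant '[{"claw":5,"delta_pos":[0.04,-0.1,0],"yaw":0},{"claw":5,"delta_pos":[0.02,-0.08,-0.05],"yaw":0},{"claw":5,"delta_pos":[0,0,-0.1],"yaw":0},{"claw":5,"delta_pos":[0,0,-0.15],"yaw":0},{"claw":5,"delta_pos":[0,0,-0.15],"yaw":0},{"claw":5,"delta_pos":[0,0,-0.15],"yaw":0},{"claw":5,"delta_pos":[0,0,-0.15],"yaw":0},{"claw":5,"delta_pos":[0,0,-0.1],"yaw":0},{"claw":5,"delta_pos":[0,0,-0.05],"yaw":0},{"claw":5,"delta_pos":[0,0,0],"yaw":0},{"claw":5,"delta_pos":[0,0,0],"yaw":0}]'
```

```text
time: 9.0
eef_pos: [511.2, -276.9, 142.3]
eef_rot: [-1.549, -0.003, -0.106]
ft_force: [0.6, -0.2, -1.9]
opening: 12.5
```

```bash
python3 -m pendant '[{"claw":5,"delta_pos":[-0.03,-0.1,-0.05],"yaw":0},{"claw":5,"delta_pos":[-0.01,-0.03,-0.08],"yaw":0},{"claw":5,"delta_pos":[0,0,-0.05],"yaw":0},{"claw":5,"delta_pos":[0,0,0],"yaw":0},{"claw":5,"delta_pos":[0,0,0],"yaw":0}]';  python3 - <<'E'
from h import *
for n in["side","top"]:
    p=vision.read_camera(n)
    c=px(p,[506,-290,60]);u,v=int(c[0]),int(c[1])
    cv2.imwrite(f"pics/d_{n}.png",cv2.resize(p["image"][max(0,v-60):v+60,u-70:u+70],None,fx=5,fy=5,interpolation=cv2.INTER_CUBIC))
E
```

```text
time: 9.42
eef_pos: [508.8, -292.1, 122.4]
eef_rot: [-1.549, -0.008, -0.104]
ft_force: [0.3, 0.2, -2.5]
opening: 12.2
```

View pics/d_side.png

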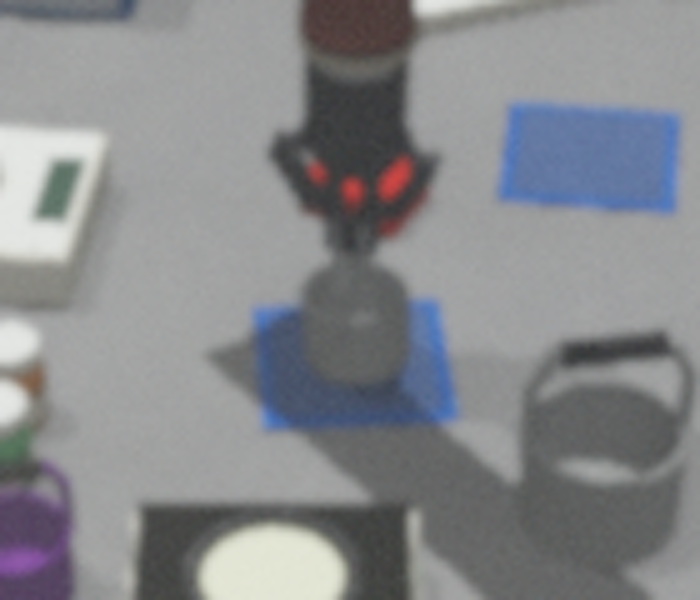

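The cell is just above the mat and centred on it (mat about 255–455 x 300–430 in the crop, cell base about 355,370). I'll lower it in small steps and watch the force.

```bash
python3 -m pendant '[{"claw":5,"delta_pos":[0,0,-0.03],"yaw":0},{"claw":5,"delta_pos":[0,0,-0.03],"yaw":0},{"claw":5,"delta_pos":[0,0,0],"yaw":0}]'; python3 -m pendant '[{"claw":5,"delta_pos":[0,0,-0.02],"yaw":0},{"claw":5,"delta_pos":[0,0,0],"yaw":0}]'
```

```text
time: 9.77
eef_pos: [509.7, -291.4, 115.6]
eef_rot: [-1.549, -0.009, -0.103]
ft_force: [-0.4, 0.2, -2.5]
opening: 12.9
time: 9.93
eef_pos: [510.1, -292.3, 115.0]
eef_rot: [-1.549, -0.011, -0.103]
ft_force: [0.1, 0.0, -3.6]
opening: 12.7
```

```bash
python3 -m pendant '[{"claw":5,"delta_pos":[0,0,-0.02],"yaw":0},{"claw":5,"delta_pos":[0,0,0],"yaw":0}]'; python3 -m pendant '[{"claw":5,"delta_pos":[0,0,-0.02],"yaw":0},{"claw":5,"delta_pos":[0,0,0],"yaw":0}]'
```

```text
time: 10.1
eef_pos: [510.6, -293.8, 115.2]
eef_rot: [-1.549, -0.013, -0.104]
ft_force: [0.2, -0.3, -2.8]
opening: 12.9
time: 10.27
eef_pos: [510.9, -295.2, 114.9]
eef_rot: [-1.55, -0.015, -0.105]
ft_force: [0.2, -0.6, -2.8]
opening: 12.6
```

```bash
python3 -m pendant '[{"claw":5,"delta_pos":[0,0.01,-0.04],"yaw":0},{"claw":5,"delta_pos":[0,0,-0.01],"yaw":0}]';python3 -m pendant '[{"claw":5,"delta_pos":[0,0.01,-0.04],"yaw":0},{"claw":5,"delta_pos":[0,0,-0.01],"yaw":0}]'
```

```text
time: 10.43
eef_pos: [512.1, -296.9, 113.4]
eef_rot: [-1.551, -0.021, -0.106]
ft_force: [0.5, 1.0, 0.4]
opening: 12.9
time: 10.6
eef_pos: [513.7, -298.1, 112.2]
eef_rot: [-1.552, -0.026, -0.107]
ft_force: [-0.7, 0.3, -1.7]
opening: 12.6
```

```bash
python3 -m pendant '[{"claw":5,"delta_pos":[-0.02,0.02,-0.03],"yaw":0},{"claw":5,"delta_pos":[0,0,0],"yaw":0}]'; python3 - <<'E'
from h import *
p=vision.read_camera("side");P=cloud(p)
m=(abs(P[...,0]-510)<60)&(abs(P[...,1]+293)<60)&(P[...,2]>45)&(P[...,2]<75);print(np.percentile(P[m][:,2],[50,90,99]),P[m].min(0),P[m].max(0))
c=px(p,[506,-290,60]);u,v=int(c[0]),int(c[1])
cv2.imwrite(f"pics/e_side.png",cv2.resize(p["image"][max(0,v-50):v+40,u-50:u+50],None,fx=6,fy=6,interpolation=cv2.INTER_CUBIC))
for i in range(5):print(readout.state()["ft_force"].round(1))
E
```

```text
time: 10.77
eef_pos: [512.3, -297.8, 111.5]
eef_rot: [-1.553, -0.031, -0.108]
ft_force: [-0.8, -1.0, -2.0]
opening: 12.7
[58.41739778 68.00560584 73.89022625] [ 469.76384413 -343.13292792   45.12455614] [ 552.36310483 -247.49154335   74.81229729]
[-2.4  1.2  7.2]
[-2.4  1.2  7.2]
[-2.4  1.2  7.2]
[-2.4  1.2  7.2]
[-2.4  1.2  7.2]
```

View pics/e_side.png

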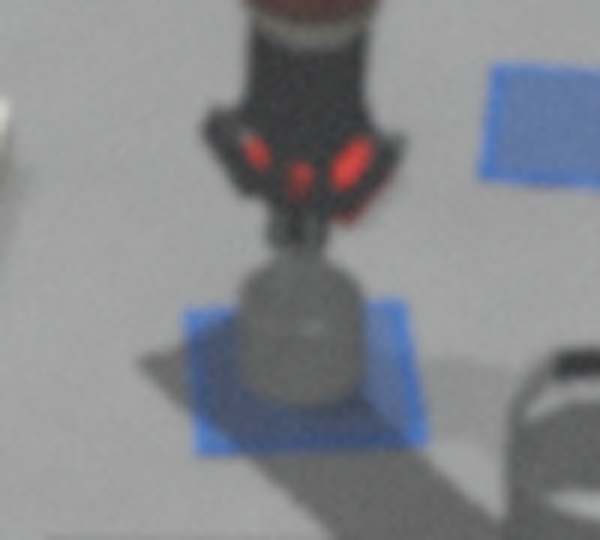

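The upward force has risen to +7 N, so the cell is resting on the mat, centred. I'll open the fingers.

```bash
python3 -m pendant '[{"claw":25,"delta_pos":[0,0,0],"yaw":0},{"claw":40,"delta_pos":[0,0,0],"yaw":0},{"claw":60,"delta_pos":[0,0,0],"yaw":0},{"claw":60,"delta_pos":[0,0,0],"yaw":0},{"claw":60,"delta_pos":[0,0,0],"yaw":0},{"claw":60,"delta_pos":[0,0,0],"yaw":0}]'; python3 - <<'E'
from h import *
p=vision.read_camera("side");P=cloud(p)
c=px(p,[506,-290,60]);u,v=int(c[0]),int(c[1])
cv2.imwrite(f"pics/f_side.png",cv2.resize(p["image"][max(0,v-50):v+40,u-50:u+50],None,fx=6,fy=6,interpolation=cv2.INTER_CUBIC))
E
```

```text
time: 11.32
eef_pos: [512.7, -296.5, 109.4]
eef_rot: [-1.553, -0.03, -0.107]
ft_force: [0.8, 0.1, 0.1]
opening: 60.2
```

View pics/f_side.png

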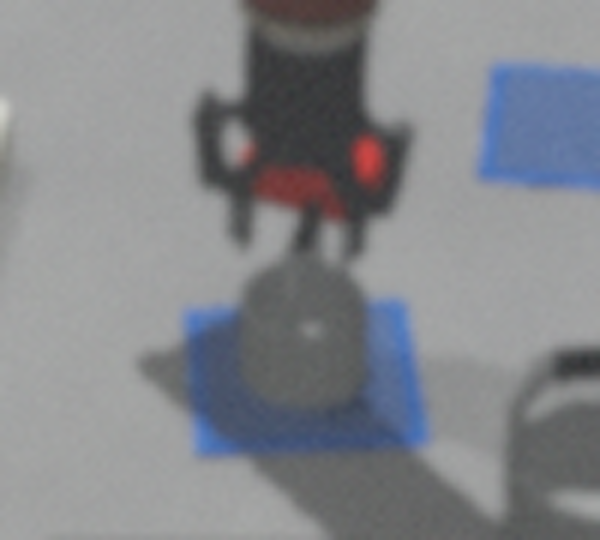

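Released, with the bar free between the fingers at (305,225). I'll retreat straight up.

```bash
python3 -m pendant '[{"claw":60,"delta_pos":[0,0,0.1],"yaw":0},{"claw":60,"delta_pos":[0,0,0.2],"yaw":0},{"claw":60,"delta_pos":[0,0,0.25],"yaw":0},{"claw":60,"delta_pos":[0,0,0.25],"yaw":0},{"claw":60,"delta_pos":[0,0,0.25],"yaw":0},{"claw":60,"delta_pos":[0,0,0.2],"yaw":0},{"claw":60,"delta_pos":[0,0,0.1],"yaw":0},{"claw":60,"delta_pos":[0,0,0],"yaw":0}]'; python3 - <<'E'
from h import *
p=vision.read_camera("side");P=cloud(p)
i=p["image"][100:360,150:420];cv2.imwrite("pics/g_side.png",cv2.resize(i,None,fx=2.2,fy=2.2,interpolation=cv2.INTER_CUBIC))
m=(abs(P[...,0]-510)<65)&(abs(P[...,1]+293)<65)&(P[...,2]>55)&(P[...,2]<150)
print(P[m].min(0),P[m].max(0))
r=m&(P[...,2]<72);q=cv2.minEnclosingCircle(P[r][:,:2].astype(np.float32));print(q)
b=m&(P[...,2]>105);print(b.sum(),P[b].mean(0))
# pedal fine: side+top clouds from start
D=np.load("pc.npz")
for n in["top","side"]:
    P=D[n];m=(abs(P[...,0]-448)<95)&(abs(P[...,1]-280)<80)
    im=D["it" if n=="top" else "iS"];h=cv2.cvtColor(im,cv2.COLOR_BGR2HSV)
    o=m&(h[...,0]>5)&(h[...,0]<22)&(h[...,1]>150)&(h[...,2]>120);print(n,"orange",o.sum(),P[o].round()[::3].tolist())
    pl=m&(P[...,2]>4)&(P[...,2]<22);n_,lab=cv2.connectedComponents(pl.astype(np.uint8));
    big=1+np.argmax([ (lab==k).sum() for k in range(1,n_)]);Q=P[lab==big];print(cv2.minAreaRect(Q[:,:2].astype(np.float32)))
E
```

```text
time: 12.03
eef_pos: [509.2, -297.1, 283.3]
eef_rot: [-1.554, -0.027, -0.11]
ft_force: [-0.0, -0.9, -0.1]
opening: 60.0
[ 469.59596353 -341.55169116   55.04444264] [ 550.0452507  -247.61970752  128.05634311]
((511.603271484375, -296.3370666503906), 48.88277816772461)
49 [ 509.71310943 -287.93230067  119.15728237]
top orange 28 [[400.0, 320.0, 76.0], [396.0, 315.0, 82.0], [384.0, 312.0, 73.0], [384.0, 301.0, 69.0], [385.0, 270.0, 78.0], [380.0, 303.0, 14.0], [381.0, 291.0, 9.0], [381.0, 266.0, 76.0], [381.0, 253.0, 82.0], [377.0, 257.0, 6.0]]
((423.5580139160156, 239.23435974121094), (101.82383728027344, 201.4331512451172), 57.87810134887695)
side orange 0 []
((446.7606201171875, 281.3326110839844), (190.1643524169922, 120.86123657226562), 2.0470657348632812)
```

View pics/g_side.png

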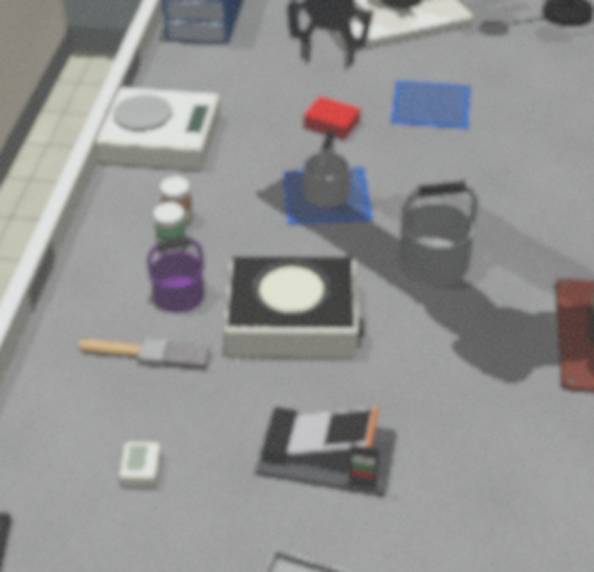

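The cell stands upright on the mat, with its rim centre at about (510,-292). Next I travel to the pedal with the fingers shut.

```bash
python3 -c "
from h import *
print(arm.tip_reach)"; python3 -m pendant '[{"claw":0,"delta_pos":[-0.02,0.1,0],"yaw":0},{"claw":0,"delta_pos":[-0.04,0.2,0],"yaw":0},{"claw":0,"delta_pos":[-0.045,0.27,0],"yaw":0},{"claw":0,"delta_pos":[-0.045,0.27,0],"yaw":0},{"claw":0,"delta_pos":[-0.045,0.27,0],"yaw":0},{"claw":0,"delta_pos":[-0.045,0.27,0],"yaw":0},{"claw":0,"delta_pos":[-0.045,0.27,0],"yaw":0},{"claw":0,"delta_pos":[-0.045,0.27,0],"yaw":0},{"claw":0,"delta_pos":[-0.045,0.27,0],"yaw":0},{"claw":0,"delta_pos":[-0.045,0.27,0],"yaw":0},{"claw":0,"delta_pos":[-0.045,0.27,0],"yaw":0},{"claw":0,"delta_pos":[-0.045,0.27,-0.05],"yaw":0},{"claw":0,"delta_pos":[-0.045,0.27,-0.05],"yaw":0},{"claw":0,"delta_pos":[-0.045,0.27,-0.05],"yaw":0},{"claw":0,"delta_pos":[-0.045,0.27,-0.05],"yaw":0},{"claw":0,"delta_pos":[-0.04,0.25,-0.05],"yaw":0},{"claw":0,"delta_pos":[-0.04,0.2,-0.05],"yaw":0},{"claw":0,"delta_pos":[0,0,0],"yaw":0},{"claw":0,"delta_pos":[0,0,0],"yaw":0}]' 30
```

```text
17.0
time: 13.67
eef_pos: [400.1, 233.1, 228.4]
eef_rot: [-1.568, -0.01, -0.113]
ft_force: [0.5, -0.6, -0.1]
opening: -0.2
```

```bash
python3 -m pendant '[{"claw":0,"delta_pos":[0.05,0.2,0],"yaw":0},{"claw":0,"delta_pos":[0.05,0.2,-0.05],"yaw":0},{"claw":0,"delta_pos":[0,0,-0.2],"yaw":0},{"claw":0,"delta_pos":[0,0,-0.2],"yaw":0},{"claw":0,"delta_pos":[0,0,-0.15],"yaw":0},{"claw":0,"delta_pos":[0,0,-0.1],"yaw":0},{"claw":0,"delta_pos":[0,0,0],"yaw":0},{"claw":0,"delta_pos":[0,0,0],"yaw":0}]'; python3 - <<'E'
from h import *
for n in["side","top"]:
    p=vision.read_camera(n)
    c=px(p,[430,281,60]);u,v=int(c[0]),int(c[1])
    cv2.imwrite(f"pics/i_{n}.png",cv2.resize(p["image"][v-45:v+35,u-50:u+50],None,fx=7,fy=7,interpolation=cv2.INTER_CUBIC))
E
```

```text
time: 14.33
eef_pos: [413.3, 275.3, 138.7]
eef_rot: [-1.572, -0.008, -0.12]
ft_force: [-0.5, -0.3, -0.2]
opening: 0.0
```

View pics/i_side.png

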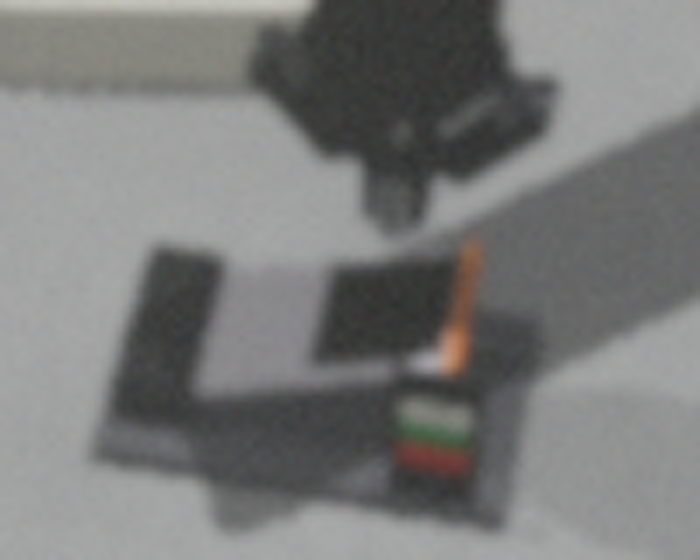

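View pics/i_top.png

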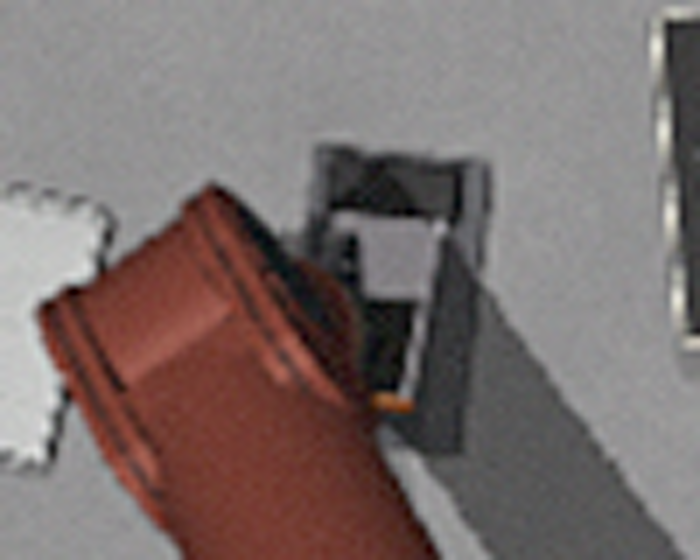

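```bash
python3 - <<'E'
from h import *
p=vision.read_camera("side")
c=px(p,[430,281,60]);u,v=int(c[0]),int(c[1])
for X in [[413.3,275.3,121.7],[413.3,275.3,71],[408,281,73]]:
    a=px(p,X);print(X,[(a[0]-u+50)*7,(a[1]-v+45)*7])
E
```

```text
[413.3, 275.3, 121.7] [np.float64(394.4108479950446), np.float64(220.2280854191605)]
[413.3, 275.3, 71] [np.float64(391.49908228052806), np.float64(297.8893871778233)]
[408, 281, 73] [np.float64(402.85813814525994), np.float64(306.7686371794826)]
```

```bash
python3 -m pendant '[{"claw":0,"delta_pos":[-0.03,0.04,-0.1],"yaw":0},{"claw":0,"delta_pos":[-0.01,0.02,-0.1],"yaw":0},{"claw":0,"delta_pos":[0,0,-0.06],"yaw":0},{"claw":0,"delta_pos":[0,0,-0.02],"yaw":0},{"claw":0,"delta_pos":[0,0,0],"yaw":0}]'
```

```text
time: 14.9
eef_pos: [411.1, 284.8, 108.4]
eef_rot: [-1.564, -0.013, -0.12]
ft_force: [-0.6, -0.0, 0.1]
opening: 0.2
```

```bash
python3 -m pendant '[{"claw":0,"delta_pos":[0,-0.02,-0.08],"yaw":0},{"claw":0,"delta_pos":[0,0,-0.05],"yaw":0},{"claw":0,"delta_pos":[0,0,0],"yaw":0}]'; python3 -m pendant '[{"claw":0,"delta_pos":[0,0,-0.06],"yaw":0},{"claw":0,"delta_pos":[0,0,0],"yaw":0}]'
```

```text
time: 15.15
eef_pos: [411.8, 282.1, 92.2]
eef_rot: [-1.563, -0.014, -0.12]
ft_force: [-0.5, -0.7, 0.1]
opening: 0.3
time: 15.32
eef_pos: [412.4, 282.4, 84.7]
eef_rot: [-1.562, -0.015, -0.121]
ft_force: [-0.8, -0.4, 3.9]
opening: -0.1
```

```bash
python3 -m pendant '[{"claw":0,"delta_pos":[0,0,-0.06],"yaw":0},{"claw":0,"delta_pos":[0,0,-0.02],"yaw":0}]';python3 -m pendant '[{"claw":0,"delta_pos":[0,0,-0.05],"yaw":0},{"claw":0,"delta_pos":[0,0,-0.02],"yaw":0}]'; python3 - <<'E'
from h import *
p=vision.read_camera("side")
c=px(p,[430,281,60]);u,v=int(c[0]),int(c[1])
cv2.imwrite(f"pics/j.png",cv2.resize(p["image"][v-45:v+35,u-50:u+50],None,fx=7,fy=7,interpolation=cv2.INTER_CUBIC))
print(readout.state()["eef_pos"],readout.state()["ft_force"])
E
```

```text
time: 15.48
eef_pos: [413.2, 283.3, 76.0]
eef_rot: [-1.56, -0.016, -0.121]
ft_force: [-3.0, -1.1, 7.2]
opening: -0.2
time: 15.65
eef_pos: [413.4, 284.1, 68.5]
eef_rot: [-1.559, -0.016, -0.121]
ft_force: [-3.8, -2.4, 9.7]
opening: -0.2
[413.42033961 284.02097363  68.49539527] [-3.00924465 -1.06344536  8.09133551]
```

View pics/j.png

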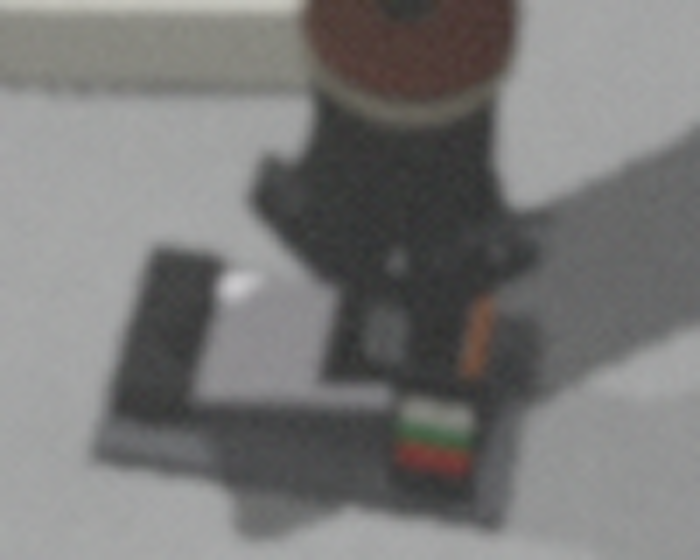

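```bash
cat > ped.py <<'E'
from h import *
def fit(P,img):
    h=cv2.cvtColor(img,cv2.COLOR_BGR2HSV)
    ang=-0.1;ex=np.array([np.cos(ang),np.sin(ang)]);ey=np.array([-ex[1],ex[0]])
    d=P[...,:2]-np.array([447,281]);lx=d@ex;ly=d@ey
    m=(lx>-20)&(lx<42)&(abs(ly)<30)&(P[...,2]>25)&(P[...,2]<90)&(img.min(-1)>120)
    a,b=lx[m],P[...,2][m];k=np.ones(len(a),bool)
    for _ in range(4):
        c=np.polyfit(a[k],b[k],1);r=b-np.polyval(c,a);k=abs(r)<2.5*max(1,np.std(r[k]))
    return k.sum(),-np.arctan(c[0]),np.polyval(c,[60,0,-20]),np.std(r[k])
D=np.load("pc.npz");print("rest",fit(D["side"],D["iS"]))
E
python3 - <<'E'
from ped import *
for i in range(3):
    p=vision.read_camera("side");print(fit(cloud(p),p["image"]))
s=readout.state();print(s["eef_pos"],s["ft_force"])
E
```

```text
rest (np.int64(244), np.float64(0.39391617790808015), array([30.86999339, 55.80840534, 64.12120932]), np.float64(2.587615013291305))
(np.int64(232), np.float64(0.22430047918694368), array([30.88351928, 44.57187868, 49.13466515]), np.float64(2.555907300234495))
(np.int64(235), np.float64(0.21269624147168747), array([31.2045773 , 44.16234548, 48.48160154]), np.float64(2.5266297069683583))
(np.int64(228), np.float64(0.24856060724664647), array([29.7717736 , 45.00032818, 50.07651304]), np.float64(2.428241337254973))
[413.57458963 284.06578621  69.02311063] [-3.57093733 -1.59158316  9.00044131]
```

The paddle fit puts the joint at about 0.17 rad (rest fit 0.394, now 0.228), with 8–9 N on the fingers. I'll hold it there, watching for more than a second, and also check the cell.

```bash
python3 - <<'E'
from ped import *
A=[]
for i in range(26):
    p=vision.read_camera("side");A.append(fit(cloud(p),p["image"])[1])
    if i%5==0: s=readout.state();print(s["time"],s["eef_pos"].round(1),s["ft_force"].round(1),np.abs(s["joint_vel"]).max().round(4))
print("joint",0.394-np.mean(A),np.std(A))
P=cloud(p);m=(abs(P[...,0]-510)<65)&(abs(P[...,1]+293)<65)&(P[...,2]>55)&(P[...,2]<150)
print(P[m].min(0),P[m].max(0))
i=p["image"][100:360,150:420];cv2.imwrite("pics/k.png",cv2.resize(i,None,fx=2.2,fy=2.2,interpolation=cv2.INTER_CUBIC))
E
```

```text
rest (np.int64(244), np.float64(0.39391617790808015), array([30.86999339, 55.80840534, 64.12120932]), np.float64(2.587615013291305))
15.9 [413.6 284.1  69.1] [-3.5 -1.5  8. ] 0.0018
16.15 [413.6 284.   69.1] [-4.1 -1.6  9.8] 0.0022
16.4 [413.6 284.1  69.1] [-3.3 -0.6  8.7] 0.0014
16.65 [413.6 284.   69.1] [-3.3 -1.7  9.1] 0.0015
16.9 [413.6 284.1  69.1] [-3.3 -1.5  9. ] 0.0012
17.15 [413.6 284.   69.1] [-3.2 -0.2  7.8] 0.001
joint 0.17763435745893558 0.01147360505335586
[ 471.13351713 -346.01094564   55.21999651] [ 549.15582938 -246.23561829  128.70525995]
```

View pics/k.png

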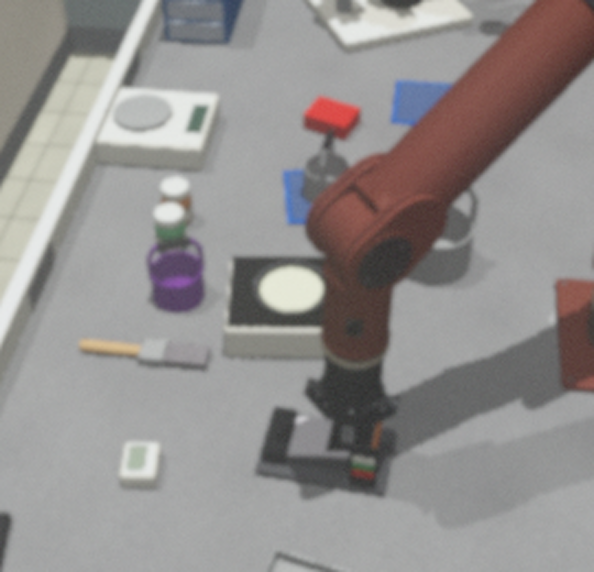

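The pedal has been steady at about 0.178 rad for over 1.2 s with about 9 N on it. The cell still stands on the mat at (325,180) and the bystanders look unmoved. I'll hand the job in.

```bash
python3 -c "
from h import *
print(arm.job_done())"
```

```text
the job is handed in; nothing more can be done
None
```

I lifted the small steel cell off the light base by its hoop and set it down on the nearer blue mat. I let go of it there, then pressed the dimmer pedal to half travel. I handed the job in with the shut fingers still holding the pedal; it reports no verdict.

**Pedal:** my last checks put the joint at about 0.178 rad, averaged over 26 camera fits. It stayed steady for about 1.25 s with roughly 8–10 N on the fingers. The angle comes from fitting the paddle's slope in the depth images. I could not read the pointer against the green field, because the scale plate hid it from the side camera.

**Cell:** it stood upright and released at about (510, -292) mm, within about 5 mm of the mat's centre. In the last picture the arm partly covered it, but nothing had visibly shifted.

**Bystanders:** I saw nothing moved in the last picture. The bangle was just outside that crop, so I did not check it separately.

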